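# Check the pitch of a feed screw with a comb leaf

### The job

Take the comb leaf with the blue grip from the rack and set it, teeth down, along the white feed screw, so that its middle tooth goes into the groove painted blue, all its teeth lie in the thread and both its feet stand on the dark rest blocks at the ends of the screw. Press down on it to check that it sits flat, then let go and leave it standing there. Leave the yellow and red leaves where they stand.

Things in the scene. Friction and masses are not known exactly. Their poses are not given: they have to be found in the camera images.
- leaf28_grip (a point): comb leaf to use, loose, upright, 200 g: aluminium blade 146 mm long, 8 thick; below it three rounded teeth 5 wide, 10 long, 28 mm apart, one central, and at each end a foot 44 across, its sole 7 mm below the tooth tips; on top, central, a blue plastic grip 44 long, 18 thick, 34 tall. This point is the grip's centre, 74 mm above the soles; x along the blade, y across it, z up. Same both ways round
- screw_seat (a point): top of the core in the blue middle groove of the white screw, fixed, 59 mm above the table; x along the screw, z up. Pitch 28 mm, 42 mm over the crests, grooves 7 deep, 21 wide. Dark rest blocks, 34 long, 84 across, flat tops 6 mm below this point, are centred 69 mm either side of the stand's middle (at most 6 mm from here). Seated, the leaf's grip centre is 68 mm above this point
- leaf20_grip (a point): does not fit: leave it. Like the blue leaf, but with a yellow grip and five teeth 20 mm apart. This point is the centre of its grip; x along the blade, z up. The three leaves stand parallel on a grey plate 12 mm thick, in any order, 76 mm apart across the blades, with dark ribs 8 mm high between them
- leaf36_grip (a point): does not fit: leave it. Like the blue leaf, but with a red grip and two teeth 36 mm apart. This point is the centre of its grip; x along the blade, z up. The three leaves stand parallel on a grey plate 12 mm thick, in any order, 76 mm apart across the blades, with dark ribs 8 mm high between them
Not all that is in view belongs to the job. What is shaped like the part that bears leaf28_grip but brown is not meant.

How it is judged:
On the way:
1. the blue leaf is seated in the thread and its feet pressed down on the rest blocks with more than 3.5 N (more than its own weight) (x of leaf28_grip in the frame of screw_seat between -0.012 and 0.012 m and y of leaf28_grip in the frame of screw_seat between -0.012 and 0.012 m and z of leaf28_grip in the frame of screw_seat between 0.064 and 0.071 m and angle between leaf28_grip's own z axis and vertical below 0.175 rad and angle between the x axis of leaf28_grip and the x axis of screw_seat, either way round below 0.175 rad and contact force between leaf28 and stand above 3.5 N), for 0.1 s.
At the end, for the whole second after the job is handed in: The blue leaf stands released and at rest in the thread: its grip centre within 12 mm of the point over the blue groove along and across the screw, no more than 3 mm higher than fully seated, tilted less than 10 degrees, its blade within 10 degrees of the screw's axis (x of leaf28_grip in the frame of screw_seat between -0.012 and 0.012 m and y of leaf28_grip in the frame of screw_seat between -0.012 and 0.012 m and z of leaf28_grip in the frame of screw_seat between 0.064 and 0.071 m and angle between leaf28_grip's own z axis and vertical below 0.175 rad and angle between the x axis of leaf28_grip and the x axis of screw_seat, either way round below 0.175 rad and linear speed of leaf28 below 0.02 m/s); the robot touches nothing.
It fails at once if the yellow or red leaf is moved more than 20 mm (distance of any of leaf20_grip, leaf36_grip from where it was at the start of the episode above 0.02 m).
It also fails if it takes over 43 s, if anything falls off the work surface, if the arm or the gripper's body presses on something with over 40 N, if the wrist force passes 120 N, or if a joint passes its speed limit or range.

### The arm

A 6-joint arm with a two-finger parallel gripper is mounted at the origin on the work surface. World frame = base frame: x ahead of the robot, y to its left, z up, the work surface at z = 0. Lengths are in m, angles in rad, forces in N, time in s.
With the tool pointing down it reaches from about 0.25 to 0.775 m from the base axis. Payload 4 kg.
Tool frame: the origin (TCP) lies midway between the tips of the shut fingers; the grasp point (between the pads) lies 19 mm behind it; z points along the fingers, x is the direction in which the jaws open and shut, and the axes are right-handed (so a half turn about z gives the same grasp; the last joint's range is limited). The gripper opens to 94 mm and grips with 3 to 60 N. Pads are 16 mm wide; open, the fingers measure 119 mm over their backs; the gripper's body (75 mm by 177 mm) begins 78 mm behind the grasp point.
Start: joints at [-1.252, 0.087, 1.371, -0, 1.684, -0.103], TCP at [0.225, -0.502, 0.206] pointing down, gripper open.
Joint ranges: [-3.1, 3.1], [-0.76, 2.03], [0.27, 2.55], [-1.08, 4.22], [0.17, 2.65], [-2.57, 2.57]. Speed limits (rad/s): [2.79, 2.79, 3.14, 3.14, 3.14, 3.14].

### API

Orientations are given as [roll, pitch, yaw] about the fixed x, y, z axes, in that order (R = Rz(yaw) Ry(pitch) Rx(roll)).
In Python, from bench import robot, eyes, close_job gives the robot as it stands.
- The arm moves only by the shell command python3 -m jog 'ROWS'. ROWS is JSON, a list of rows, each a list of 3 entries, a list of its own where there are three numbers: the turn, a rotation vector about the tool's x, y, z in degrees, then the shift along the tool's x, y, z in mm, then the closure, from -1 (fully open) to 1 (shut). In form: [[[wx, wy, wz], [x, y, z], claw], ...]. A call has 1 to 5 rows; each row is the pose to reach, as a shift and turn from the pose commanded when the call began, along the tool's axes at that moment; what a row does not reach only later rows make up. A row lasts 1/10 s, in which the tool goes at most 50 mm and 8.59 degrees, less where a joint would pass 70% of its speed; a pose out of reach is approached as far as the arm can. A call with a gripper value outside its range is refused whole. The fingers move at their own pace and stop on an object; the grip force is fixed at half the most. Time passes only in rows, so rows that repeat a pose let the fingers close. It gives the time, the measured TCP pose, the force and the opening at its end, in the units of the state.
- robot.get_obs(): the state, without advancing time (a new reading comes with each control period).
- eyes.snapshot(name): name is "side" or "top" or "wrist"; returns (picture, depth): 420x560x3 uint8, red, green, blue; 420x560 float32, m along the optical axis (not along the pixel's ray), 0 where there is no reading.
- eyes.camera_params(name): a dict with "mtx" (3x3 intrinsics, pixels), "world_to_cam" (4x4, takes a point from world to camera coordinates). Camera axes: x right, y up, looking along -z (the intrinsics and any distortion apply to the point x, -y, -z); pixel columns grow to the right and rows downward; lengths in m; the calibration is good to about 2 mm. A picture is of the moment at which its call begins: read the wrist's pose just before it. camera_params takes no time and is no camera call; for the wrist camera it gives the pose at the moment of the call.
- close_job(): hands the job in, once; it reports no verdict.
The state is a dict: "time": time; "joint_positions": joint angles; "qvel": joint speeds; "joint_torque": joint torques, N m; "tool_pos": TCP position; "ee_rot": TCP orientation; "wrist_force": force on the tool from outside, world axes, zero at the start; "wrist_torque": the same for the moment, N m; "width": finger opening in m.
Only numpy, scipy, OpenCV 4.12 (cv2) and the standard library are available. Lean on these libraries where they do the work, as an engineer would, in place of code of your own. Each camera call takes 0.05 s, during which the arm holds its last target. There are 200 camera calls.

## Working session

There is one attempt and no reset: what is moved stays moved. The work goes in short steps, Python scripts to look and compute and a shell command to move; the robot and the scene stay as the last step left them, time stands still between calls to the robot, and variables do not carry over. Pictures are saved under pics/ and viewed, about 8 in all and at most 12, crops included, and the job is handed in when it is done.

```bash
mkdir -p pics; ls; cat > h.py <<'E'
import numpy as np, cv2
from bench import robot, eyes
def snap(n):
    P=eyes.camera_params(n); p,d=eyes.snapshot(n); return p,d,P
def cloud(d,P):
    K=np.array(P["mtx"]);W=np.linalg.inv(np.array(P["world_to_cam"]))
    v,u=np.mgrid[:d.shape[0],:d.shape[1]]
    X=np.stack([(u-K[0,2])*d/K[0,0],-(v-K[1,2])*d/K[1,1],-d,np.ones_like(d)],-1)
    return (X@W.T)[...,:3]
E
python3 - <<'E'
from h import *
o=robot.get_obs();print({k:np.round(v,3) for k,v in o.items()})
ims=[]
for n in("top","side"):
    p,d,P=snap(n); print(n,{k:np.round(v,3).tolist() for k,v in P.items()}); ims.append(p); np.savez("%s.npz"%n,p=p,d=d,C=cloud(d,P))
    cv2.imwrite("pics/%s0.png"%n,p[...,::-1])
E
```

```text
pics
{'time': np.float64(0.0), 'joint_positions': array([-1.252,  0.088,  1.372, -0.   ,  1.684, -0.103]), 'qvel': array([-0.   , -0.003,  0.   ,  0.001, -0.002,  0.001]), 'joint_torque': array([ 0.0000e+00, -3.4019e+01, -3.0242e+01,  7.2000e-02,  3.3000e-02,
       -0.0000e+00]), 'tool_pos': array([ 0.225, -0.501,  0.204]), 'ee_rot': array([-3.141e+00,  2.000e-03, -1.149e+00]), 'wrist_force': array([ 0.192,  1.012, -0.362]), 'wrist_torque': array([ 0.005,  0.002, -0.013]), 'width': np.float64(0.094)}
top {'mtx': [[472.61, 0.0, 272.678], [0.0, 472.61, 209.53], [0.0, 0.0, 1.0]], 'world_to_cam': [[-0.012, -1.0, -0.015, 0.029], [0.999, -0.013, 0.046, -0.43], [-0.046, -0.014, 0.999, -1.105], [0.0, 0.0, 0.0, 1.0]]}
side {'mtx': [[432.036, 0.0, 277.442], [0.0, 432.036, 206.987], [0.0, 0.0, 1.0]], 'world_to_cam': [[-0.844, -0.537, -0.01, 0.375], [0.283, -0.461, 0.841, -0.169], [-0.456, 0.707, 0.541, -0.845], [0.0, 0.0, 0.0, 1.0]]}
```

View pics/top0.png

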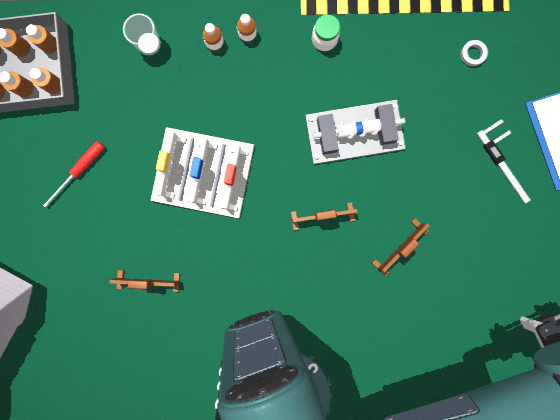

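View pics/side0.png

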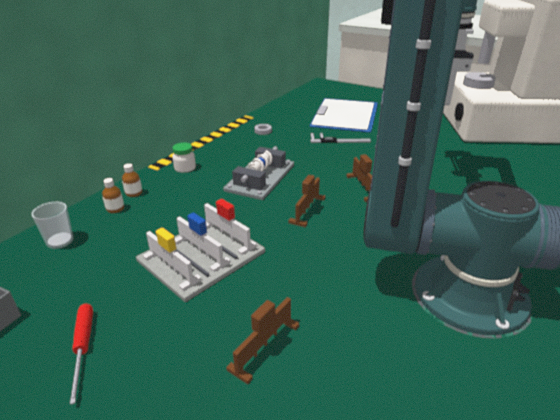

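The top view shows the rack with grips at yellow (163,161), blue (196,168) and red (230,174), and the screw's blue groove at (359,128). The brown leaves at (325,215), (402,247) and (146,284) are decoys. The blue grip at (196,168), on the middle leaf of the rack, is the one meant.

```bash
cat >> h.py <<'E'
def colour(p,lo,hi,box):
    hsv=cv2.cvtColor(p,cv2.COLOR_RGB2HSV); m=cv2.inRange(hsv,lo,hi)>0
    k=np.zeros_like(m);x0,y0,x1,y1=box;k[y0:y1,x0:x1]=1;return m&k
def fit(Q):
    c,s,a=cv2.minAreaRect((Q[:,:2]*1000).astype(np.float32)); return np.round(c,1),np.round(s,1),round(a,1)
E
python3 - <<'E'
from h import *
for n,bx in(("top",dict(rack=(140,120,270,225),scr=(300,95,410,170))),("side",dict(rack=(130,190,270,300),scr=(220,140,300,200)))):
    z=np.load(n+".npz");p,d,C=z["p"],z["d"],z["C"]
    for nm,lo,hi,b in(("yellow",(20,120,80),(35,255,255),"rack"),("blue",(100,120,60),(125,255,255),"rack"),("red",(0,150,80),(6,255,255),"rack"),("bluegr",(100,120,60),(125,255,255),"scr")):
        m=colour(p,lo,hi,bx[b])&(d>0);Q=C[m]
        print(n,nm,m.sum(),"med",np.round(np.median(Q,0)*1000,1),"zmax",np.round(np.percentile(Q[:,2],[5,50,95])*1000,1))
        t=Q[Q[:,2]>np.percentile(Q[:,2],95)-.008]
        print("   top",np.round(t.mean(0)*1000,1),fit(t))
    # stand: rest blocks dark tops z~53mm ; plate
    x0,y0,x1,y1=bx["scr"];S=C[y0:y1,x0:x1].reshape(-1,3);v=p[y0:y1,x0:x1].max(-1).ravel()
    k=(abs(S[:,2]-.053)<.006)&(v<110);print("blocks",k.sum(),fit(S[k]))
    k=(S[:,2]>.045);print("stand>45",k.sum(),fit(S[k]))
    x0,y0,x1,y1=bx["rack"];S=C[y0:y1,x0:x1].reshape(-1,3);k=abs(S[:,2]-.012)<.005;print("rackplate",k.sum(),fit(S[k]))
p=np.load("top.npz")["p"]
a=cv2.resize(p[125:220,145:260],None,fx=4,fy=4,interpolation=2);b=cv2.resize(p[95:170,300:410],None,fx=3,fy=3,interpolation=2)
c=np.zeros((a.shape[0],a.shape[1]+b.shape[1],3),np.uint8);c[:,:a.shape[1]]=a;c[:b.shape[0],a.shape[1]:]=b
cv2.imwrite("pics/crop.png",c[...,::-1])
E
```

```text
top yellow 105 med [533.4 258.1  94.8] zmax [ 75.   94.8 104.4]
   top [532.7 261.9 101.7] (array([536.8, 264.8]), array([18.5, 43.7]), 76.8)
top blue 194 med [520.2 188.3 102.6] zmax [ 79.7 102.6 105.9]
   top [520.4 189.8 103.1] (array([520.4, 190. ]), array([16.6, 42.7]), 76.6)
top red 61 med [499.2 109.9  99.4] zmax [ 79.3  99.4 104.2]
   top [499.4 111.9 102. ] (array([504. , 113.9]), array([12.8, 43. ]), 74.6)
top bluegr 74 med [ 611.5 -175.1   58. ] zmax [51.3 58.  61.1]
   top [ 612.6 -175.4   58.2] (array([ 612.8, -175.6]), array([25.4, 13.6]), 9.6)
blocks 31 (array([ 607.6, -170.2]), array([ 83.4, 161.2]), 12.0)
stand>45 1881 (array([555.3, -97.3]), array([153.7, 380.7]), 37.2)
rackplate 4413 (array([504.4, 173.4]), array([269.4, 225.7]), 83.0)
side yellow 318 med [530.9 269.7  96.8] zmax [ 74.8  96.8 105.9]
   top [534.7 266.4 103.8] (array([536.8, 264.2]), array([17.9, 44.2]), 77.2)
side blue 283 med [515.  195.8  96.7] zmax [ 76.   96.7 106.1]
   top [519.3 192.5 103.9] (array([520.9, 190.8]), array([18.1, 46.8]), 76.5)
side red 254 med [500.3 121.6  96.7] zmax [ 77.3  96.7 106. ]
   top [503.4 118.7 103.7] (array([505.6, 116.9]), array([17.5, 43.4]), 79.9)
side bluegr 11 med [ 604.6 -176.4   59.3] zmax [50.6 59.3 62.3]
   top [ 606.8 -176.2   59.4] (array([ 607.9, -176.9]), array([ 7., 12.]), 59.5)
blocks 347 (array([ 616.1, -181.9]), array([ 87.6, 193.8]), 9.0)
stand>45 802 (array([353.3, 249.9]), array([ 144. , 1193.7]), 31.6)
rackplate 3146 (array([595.9, 155.4]), array([373.2, 411.5]), 31.9)
```

View pics/crop.png

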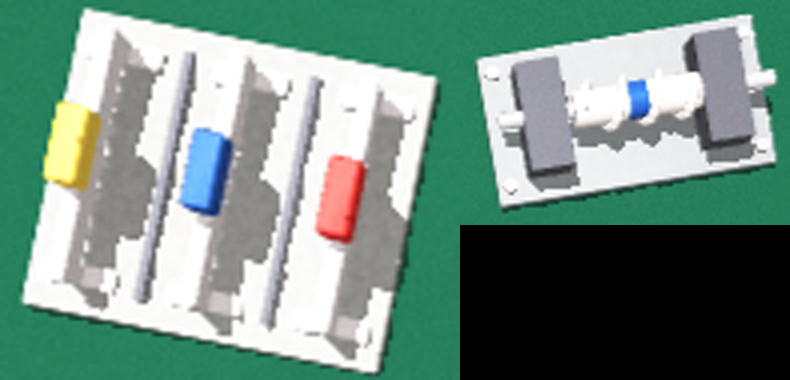

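The crop confirms that the blue-grip leaf is the middle one, with three teeth, and that the white screw has its blue groove at its centre. The two views agree on the grip centre: (520.6, 190.4) mm, top at 103 mm as expected, blade axis about −13.4°.

```bash
cat >> h.py <<'E'
def plan(wps,start=None):
    "wps: (x,y,z mm,yaw deg) tool down; prints tool-frame turn z (deg) and shift (mm) of each leg"
    if start is None:
        o=robot.get_obs(); start=(*np.array(o["tool_pos"])*1000,np.degrees(o["ee_rot"][2])); print("t",o["time"],"at",np.round(start,1),"rot",np.round(np.degrees(o["ee_rot"]),2),"F",np.round(o["wrist_force"],1),"w",o["width"])
    for w in wps:
        D=np.array(w[:3])-np.array(start[:3]);c,s=np.cos(np.radians(start[3])),np.sin(np.radians(start[3]))
        print("->",w,"turn z %.1f"%-((w[3]-start[3]+180)%360-180),"shift",np.round([c*D[0]+s*D[1],s*D[0]-c*D[1],-D[2]],1)); start=w
E
python3 - <<'E'
from h import *
for n,b in(("top",(300,95,410,170)),("side",(220,140,300,200))):
    z=np.load(n+".npz");p,C=z["p"],z["C"];x0,y0,x1,y1=b;S=C[y0:y1,x0:x1].reshape(-1,3);q=p[y0:y1,x0:x1].reshape(-1,3).astype(int)
    k=(abs(S[:,2]-.053)<.005)&(np.ptp(q,axis=1)<35)&(q.max(1)<130)&(abs(S[:,0]-.612)<.1)&(abs(S[:,1]+.175)<.12);print(n,"blocks",k.sum(),fit(S[k]))
    for sgn in(1,-1):
        kk=k&(sgn*(S[:,1]+.176)>.03);print("  block",sgn,kk.sum(),np.round(S[kk].mean(0)*1000,1),fit(S[kk]))
plan([(320,-280,230,-28),(430,-40,230,10),(490,120,230,45),(505,190,230,76.6)])
E
```

```text
top blocks 55 (array([ 611.6, -169.6]), array([ 82.1, 166. ]), 8.5)
  block 1 21 [586.7 -95.   52.9] (array([591.9, -92.2]), array([81.2, 26.7]), 31.2)
  block -1 34 [ 608.7 -230.5   51.5] (array([ 616. , -226.3]), array([86.3, 26.5]), 27.0)
side blocks 419 (array([ 614.9, -174.2]), array([ 86.9, 209.5]), 8.7)
  block 1 254 [ 600.9 -101.7   54.2] (array([603.1, -97.1]), array([86.9, 53.4]), 8.5)
  block -1 165 [ 620.  -240.6   54.3] (array([ 625.4, -250.8]), array([85.2, 55.2]), 7.5)
t 0.1 at [ 225.  -501.3  204.5  -65.8] rot [-1.7999e+02  1.1000e-01 -6.5830e+01] F [ 0.6 -1.3 -0.5] w 0.09426277051281265
-> (320, -280, 230, -28) turn z -37.8 shift [-163.1 -177.3  -25.5]
-> (430, -40, 230, 10) turn z -38.0 shift [ -15.5 -263.5    0. ]
-> (490, 120, 230, 45) turn z -35.0 shift [  86.9 -147.2    0. ]
-> (505, 190, 230, 76.6) turn z -31.6 shift [ 60.1 -38.9   0. ]
```

```bash

python3 -m jog '[[[0,0,-8],[-33,-35,-5],-0.2],[[0,0,-16],[-65,-71,-10],-0.2],[[0,0,-24],[-98,-106,-15],-0.2],[[0,0,-32],[-131,-142,-20],-0.2],[[0,0,-38],[-163,-177,-25],-0.2]]'
python3 -m jog '[[[0,0,-8],[-3,-49,0],-0.2],[[0,0,-16],[-6,-98,0],-0.2],[[0,0,-24],[-9,-147,0],-0.2],[[0,0,-32],[-12,-196,0],-0.2],[[0,0,-38],[-15,-245,0],-0.2]]'
python3 -m jog '[[[0,0,-7],[17,-33,0],-0.2],[[0,0,-14],[35,-66,0],-0.2],[[0,0,-21],[52,-99,0],-0.2],[[0,0,-28],[70,-132,0],-0.2],[[0,0,-35],[87,-160,0],-0.2]]'
python3 - <<'E'
from h import *
plan([(520,190,200,76.6)])
E
```

```text
time: 0.6
tool_pos: [0.3201, -0.2786, 0.2302]
ee_rot: [-3.141, 0.0, -0.482]
wrist_force: [0.9, 0.1, 0.0]
width: 0.0584
time: 1.1
tool_pos: [0.4212, -0.0549, 0.2302]
ee_rot: [3.141, -0.0, 0.182]
wrist_force: [0.9, 0.1, -0.1]
width: 0.0563
time: 1.6
tool_pos: [0.4783, 0.1178, 0.2299]
ee_rot: [-3.141, 0.001, 0.794]
wrist_force: [0.4, -0.5, -0.4]
width: 0.0566
t 1.6 at [478.3 117.8 229.9  45.5] rot [-1.7997e+02  4.0000e-02  4.5520e+01] F [ 0.4 -0.5 -0.4] w 0.056557614565182095
-> (520, 190, 200, 76.6) turn z -31.1 shift [ 80.7 -20.9  29.9]
```

```bash

python3 -m jog '[[[0,0,-8],[20,-5,8],-0.2],[[0,0,-16],[40,-10,15],-0.2],[[0,0,-24],[60,-16,22],-0.2],[[0,0,-31.1],[80.7,-20.9,30],-0.2],[[0,0,-31.1],[80.7,-20.9,30],-0.2]]'
python3 - <<'E'
from h import *
p,d,P=snap("wrist");C=cloud(d,P)
cv2.imwrite("pics/w1.png",p[...,::-1])
m=colour(p,(100,120,60),(125,255,255),(0,0,560,420))&(d>0);Q=C[m];t=Q[abs(Q[:,2]-.103)<.006];print(m.sum(),len(t),t.mean(0) if len(t) else 0)
if len(t)>10:print(fit(t))
print(np.round(np.percentile(Q[:,2],[5,50,95]),3))
plan([(520.6,190,100,76.6)])
E
```

```text
time: 2.1
tool_pos: [0.52, 0.1892, 0.1978]
ee_rot: [-3.138, 0.002, 1.334]
wrist_force: [-0.1, -0.2, -0.6]
width: 0.0562
852 786 [0.5228259  0.19128739 0.10213875]
(array([523.6, 191. ]), array([17., 43.]), 79.0)
[0.09  0.102 0.103]
t 2.15 at [519.9 188.2 198.8  76.2] rot [-1.7983e+02  1.2000e-01  7.6230e+01] F [-0.2 -0.8 -0.2] w 0.056425712643043836
-> (520.6, 190, 100, 76.6) turn z -0.4 shift [ 2.   0.3 98.8]
```

View pics/w1.png

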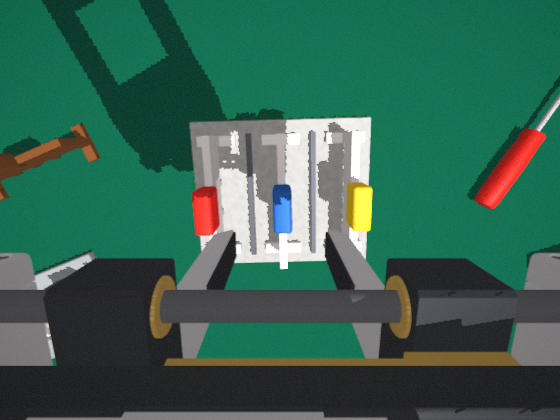

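The wrist view shows the blue grip at (282,208), centred between the fingers, with yellow and red well clear to either side. I'm descending and gripping.

```bash

python3 -m jog '[[[0,0,-1],[2,-1,45],-0.2],[[0,0,-1],[2,-1,85],-0.2],[[0,0,-1],[2,-1,115],-0.2],[[0,0,-1],[2,-1,129],-0.2],[[0,0,-1],[2,-1,129],-0.2]]'
python3 -m jog '[[[0,0,0],[0,0,0],0.2],[[0,0,0],[0,0,0],0.5],[[0,0,0],[0,0,0],1],[[0,0,0],[0,0,0],1],[[0,0,0],[0,0,0],1]]'
python3 -m jog '[[[0,0,0],[0,0,0],1],[[0,0,0],[0,0,-5],1],[[0,0,0],[0,0,-10],1],[[0,0,0],[0,0,-20],1],[[0,0,0],[0,0,-30],1]]'
python3 - <<'E'
from h import *
plan([])
E
```

```text
time: 2.65
tool_pos: [0.5184, 0.1889, 0.0697]
ee_rot: [-3.138, 0.002, 1.347]
wrist_force: [-1.0, -0.6, 0.8]
width: 0.0565
time: 3.15
tool_pos: [0.5204, 0.1901, 0.0722]
ee_rot: [3.14, -0.0, 1.349]
wrist_force: [0.9, -0.2, -1.2]
width: 0.02
time: 3.65
tool_pos: [0.5199, 0.19, 0.1021]
ee_rot: [-3.141, 0.0, 1.349]
wrist_force: [0.6, 0.1, -1.9]
width: 0.0179
t 3.65 at [519.9 190.  102.1  77.3] rot [-1.7998e+02  2.0000e-02  7.7270e+01] F [ 0.6  0.1 -1.9] w 0.017928369270429168
```

Grip width is 18 mm, so the leaf is held. I'm lifting it and carrying it towards the screw, stopping 60 mm short across it to get a clear view.

```bash

python3 -m jog '[[[0,0,0],[0,0,-20],1],[[0,0,0],[0,0,-45],1],[[0,0,0],[0,0,-75],1],[[0,0,0],[0,0,-105],1],[[0,0,0],[0,0,-118],1]]'
python3 - <<'E'
from h import *
plan([(540,20,220,42),(550,-140,220,9),(553,-185,205,9)])
E
```

```text
time: 4.15
tool_pos: [0.5214, 0.1904, 0.2241]
ee_rot: [3.135, -0.003, 1.349]
wrist_force: [-0.3, 0.8, -1.4]
width: 0.0179
t 4.15 at [521.4 190.4 224.1  77.3] rot [179.64  -0.18  77.27] F [-0.3  0.8 -1.4] w 0.01791124667054669
-> (540, 20, 220, 42) turn z 35.3 shift [-162.1   55.7    4.1]
-> (550, -140, 220, 9) turn z 33.0 shift [-99.6 125.6   0. ]
-> (553, -185, 205, 9) turn z 0.0 shift [-4.1 44.9 15. ]
```

```bash

python3 -m jog '[[[0,0,5],[-20,7,1],1],[[0,0,13],[-57,20,2],1],[[0,0,21],[-95,33,3],1],[[0,0,29],[-134,46,4],1],[[0,0,35.3],[-162,56,4],1]]'
python3 -m jog '[[[0,0,8],[-25,31,0],1],[[0,0,16],[-50,62,0],1],[[0,0,24],[-75,94,0],1],[[0,0,30],[-93,117,0],1],[[0,0,33],[-100,126,0],1]]'
python3 -m jog '[[[0,0,0],[-2,15,5],1],[[0,0,0],[-4,35,10],1],[[0,0,0],[-4,45,15],1],[[0,0,0],[-4,45,15],1],[[0,0,0],[-4,45,15],1]]'
python3 - <<'E'
from h import *
p,d,P=snap("wrist");C=cloud(d,P);cv2.imwrite("pics/w2.png",p[...,::-1]);np.savez("w2.npz",p=p,d=d,C=C)
m=colour(p,(100,120,60),(125,255,255),(0,0,560,420))&(d>0)
n,l,s,c=cv2.connectedComponentsWithStats(m.astype(np.uint8))
for i in range(1,n):
    if s[i,4]>25:
        Q=C[l==i];print(s[i],c[i].round(),"mean",np.round(Q.mean(0)*1000,1),"z",np.round(np.percentile(Q[:,2],[5,50,95])*1000,1),fit(Q))
q=p.astype(int);k=(abs(C[...,2]-.053)<.004)&(np.ptp(q,axis=2)<35)&(q.max(2)<140)&(abs(C[...,0]-.612)<.1)&(abs(C[...,1]+.175)<.12)
print("blocks",k.sum(),fit(C[k]))
for sg in(1,-1):
    kk=k&(sg*(C[...,1]+.176)>.03);print(kk.sum(),fit(C[kk]) if kk.sum()>5 else 0)
plan([])
E
```

```text
time: 4.65
tool_pos: [0.5385, 0.0174, 0.2149]
ee_rot: [-3.141, 0.001, 0.726]
wrist_force: [-0.3, 0.3, -2.3]
width: 0.0181
time: 5.15
tool_pos: [0.5483, -0.1439, 0.2146]
ee_rot: [3.141, 0.002, 0.15]
wrist_force: [0.4, 0.2, -2.3]
width: 0.0178
time: 5.65
tool_pos: [0.5518, -0.1853, 0.2]
ee_rot: [-3.14, 0.001, 0.157]
wrist_force: [-0.0, 0.0, -1.7]
width: 0.018
[325 191  25  16 324] [337. 199.] mean [ 614.7 -174.7   56.1] z [49.5 57.1 59.4] (array([ 616. , -174.7]), array([27.2, 14.8]), 7.8)
[ 263  214   35   76 2429] [280. 253.] mean [ 551.9 -179.3  226.7] z [209.8 230.  231.2] (array([ 551.1, -236.6]), array([145.6,  23.1]), 88.4)
blocks 674 (array([ 619.3, -182. ]), array([ 60.2, 139.4]), 19.9)
14 (array([ 577.9, -125.9]), array([21.5,  0.6]), 6.2)
660 (array([ 636.1, -232.2]), array([62.5, 22.9]), 9.0)
t 5.7 at [ 552.  -185.1  200.5    9. ] rot [-179.97    0.      9.03] F [ 0.2  0.5 -1.1] w 0.01811007981938276
```

View pics/w2.png

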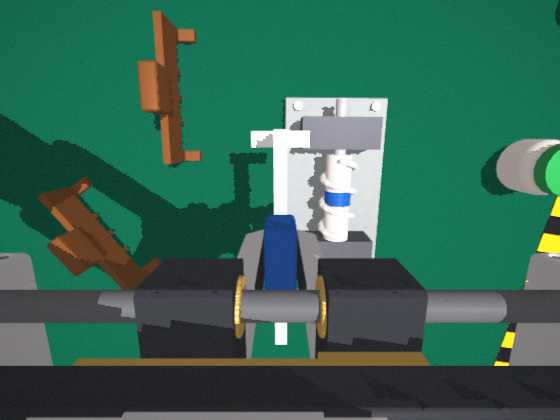

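The wrist view shows the held leaf straight along column 280, with its far foot at row 138 and its near end at row 344. The blue groove is at (337,199), with the screw parallel to the leaf. Next I'm checking where the leaf sits relative to the TCP along its length, and planning the approach.

```bash
python3 - <<'E'
from h import *
z=np.load("w2.npz");p,d,C=z["p"],z["d"],z["C"]
T=np.array([552,-185.1,200.5]);a=np.radians(9.03);c,s=np.cos(a),np.sin(a)
D=C*1000-T;X=c*D[...,0]+s*D[...,1];Y=s*D[...,0]-c*D[...,1];Z=C[...,2]*1000
for r in (128,131,134,140,150,190,334,338,341,343,345,347):
    print(r,np.round(np.c_[X[r,276:287:5],Y[r,276:287:5],Z[r,276:287:5]].reshape(3,3),1).tolist(),p[r,281])
for cc in(255,260,300,305):print(cc,np.round([X[139,cc],Y[139,cc],Z[139,cc]],1))
plan([(613,-175.2,200,9.0)])
E
```

```text
128 [[-4.3, -77.6, -1.9], [1.9, -77.5, -0.4], [7.8, -77.2, 11.6]] [ 63 138 110]
131 [[-1.6, -69.9, 197.2], [1.4, -70.0, 196.1], [4.3, -69.9, 196.4]] [255 255 255]
134 [[-1.6, -68.2, 196.1], [1.4, -68.2, 197.2], [4.3, -68.2, 195.5]] [255 255 255]
140 [[-1.6, -64.8, 196.5], [1.4, -64.8, 196.5], [4.3, -64.8, 196.5]] [255 255 255]
150 [[-1.6, -58.9, 196.3], [1.4, -59.0, 198.1], [4.4, -58.9, 196.1]] [255 255 255]
190 [[-1.7, -34.6, 196.3], [1.4, -34.7, 196.8], [4.5, -34.6, 196.2]] [255 255 255]
334 [[-2.0, 67.3, 195.6], [1.5, 67.1, 195.9], [4.9, 67.1, 195.9]] [255 254 254]
338 [[-2.0, 69.8, 196.5], [1.5, 70.7, 195.4], [5.0, 70.3, 195.8]] [255 254 254]
341 [[-2.0, 72.4, 196.3], [1.5, 72.1, 196.6], [5.0, 72.8, 195.7]] [255 254 254]
343 [[-2.0, 73.8, 196.6], [1.5, 73.6, 196.8], [5.0, 73.8, 196.6]] [254 254 253]
345 [[-5.2, 229.5, -1.7], [2.1, 227.9, 0.4], [9.4, 228.2, 0.1]] [ 24 119  91]
347 [[-5.2, 231.6, -0.0], [2.1, 231.7, -0.2], [9.4, 231.9, -0.5]] [ 21 118  86]
255 [-18.  -65.1 148.4]
260 [-14.4 -65.1 146.5]
300 [ 15.8 -65.1 148.2]
305 [ 19.5 -65.1 148. ]
t 5.7 at [ 552.  -185.1  200.5    9. ] rot [-179.97    0.      9.03] F [ 0.2  0.5 -1.1] w 0.01811007981938276
-> (613, -175.2, 200, 9.0) turn z 0.0 shift [61.9 -0.2  0.5]
```

Leaf and groove measured in the same wrist image call for a shift of about (+62, −1.7) mm in tool axes, which agrees with the top camera. I'm moving over the screw and coming down to about 9 mm above the seat.

```bash

python3 -m jog '[[[0,0,0],[15,0,0],1],[[0,0,0],[35,-1,0],1],[[0,0,0],[52,-1.5,0],1],[[0,0,0],[62,-1.7,0],1],[[0,0,0],[62,-1.7,0],1]]'
python3 -m jog '[[[0,0,0],[0,0,20],1],[[0,0,0],[0,0,45],1],[[0,0,0],[0,0,65],1],[[0,0,0],[0,0,77],1],[[0,0,0],[0,0,77],1]]'
python3 - <<'E'
from h import *
plan([])
p,d,P=snap("side");x0,y0,x1,y1=190,90,340,210
cv2.imwrite("pics/s2.png",cv2.resize(p[y0:y1,x0:x1],None,fx=5,fy=5,interpolation=2)[...,::-1])
plan([])
E
```

```text
time: 6.2
tool_pos: [0.6137, -0.1735, 0.2003]
ee_rot: [-3.141, -0.0, 0.159]
wrist_force: [0.2, 0.0, -2.5]
width: 0.0182
time: 6.7
tool_pos: [0.6112, -0.1741, 0.1213]
ee_rot: [-3.139, 0.004, 0.157]
wrist_force: [-0.8, -0.6, -1.9]
width: 0.0178
t 6.7 at [ 611.2 -174.1  121.3    9. ] rot [-179.88    0.23    8.97] F [-0.8 -0.6 -1.9] w 0.01780276176012236
t 6.75 at [ 612.2 -174.4  123.1    9. ] rot [-1.7996e+02  8.0000e-02  8.9700e+00] F [ 0.2  0.5 -1.2] w 0.01806411240612479
```

View pics/s2.png

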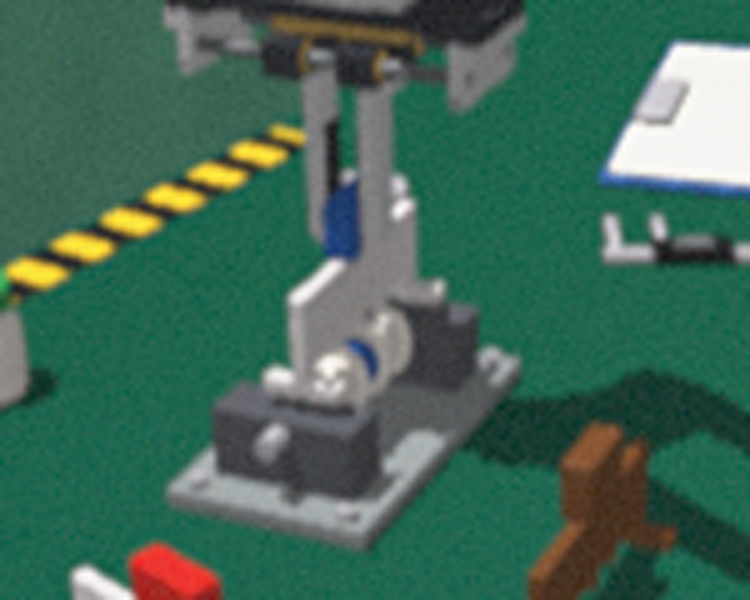

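The side view shows the leaf just over the screw. Its near foot (265–350) is centred on the near rest block (215–380), and the blue groove at (362,355) is under the middle of the blade. I'm lowering in small steps and watching the force.

```bash

python3 -m jog '[[[0,0,0],[0,0,3],1],[[0,0,0],[0,0,6],1],[[0,0,0],[0,0,8],1],[[0,0,0],[0,0,8],1]]'
python3 -m jog '[[[0,0,0],[0,0,1],1],[[0,0,0],[0,0,1],1]]'
python3 -m jog '[[[0,0,0],[0,0,1],1],[[0,0,0],[0,0,1],1]]'
python3 -m jog '[[[0,0,0],[0,0,1],1],[[0,0,0],[0,0,1],1]]'
```

```text
time: 7.15
tool_pos: [0.6129, -0.1746, 0.1155]
ee_rot: [3.141, -0.0, 0.157]
wrist_force: [-1.1, -0.3, -2.3]
width: 0.0175
time: 7.35
tool_pos: [0.6129, -0.1746, 0.1145]
ee_rot: [3.142, -0.0, 0.157]
wrist_force: [1.1, -0.3, -1.8]
width: 0.0174
time: 7.55
tool_pos: [0.6128, -0.1746, 0.1133]
ee_rot: [-3.142, 0.0, 0.157]
wrist_force: [-1.1, 0.3, -2.2]
width: 0.0179
time: 7.75
tool_pos: [0.613, -0.1747, 0.113]
ee_rot: [3.141, -0.001, 0.157]
wrist_force: [-0.4, 1.2, 1.0]
width: 0.0175
```

Contact came at TCP z = 113.0 mm, exactly where the seated height predicts it. I'm pressing.

```bash

python3 -m jog '[[[0,0,0],[0,0,1],1],[[0,0,0],[0,0,1],1]]'
python3 -m jog '[[[0,0,0],[0,0,1],1],[[0,0,0],[0,0,1],1],[[0,0,0],[0,0,1],1]]'
```

```text
time: 7.95
tool_pos: [0.6131, -0.1747, 0.113]
ee_rot: [3.141, -0.001, 0.157]
wrist_force: [-2.6, 1.7, 5.3]
width: 0.0176
time: 8.25
tool_pos: [0.6131, -0.1747, 0.113]
ee_rot: [3.14, -0.002, 0.157]
wrist_force: [-2.8, 2.1, 8.4]
width: 0.0179
```

```bash

python3 -m jog '[[[0,0,0],[0,0,1],1],[[0,0,0],[0,0,1],1],[[0,0,0],[0,0,1],1],[[0,0,0],[0,0,1],1]]'
python3 -m jog '[[[0,0,0],[0,0,-1.5],1],[[0,0,0],[0,0,-3],1],[[0,0,0],[0,0,-3.3],1]]'
python3 -m jog '[[[0,0,0],[0,0,0],0.6],[[0,0,0],[0,0,0],0.4],[[0,0,0],[0,0,0],0],[[0,0,0],[0,0,0],-0.3],[[0,0,0],[0,0,0],-0.3]]'
```

```text
time: 8.65
tool_pos: [0.6131, -0.1747, 0.113]
ee_rot: [3.14, -0.002, 0.157]
wrist_force: [-3.9, 2.3, 11.2]
width: 0.0182
time: 8.95
tool_pos: [0.6131, -0.1747, 0.113]
ee_rot: [3.141, -0.001, 0.156]
wrist_force: [-0.3, 1.5, 1.5]
width: 0.018
time: 9.45
tool_pos: [0.6129, -0.1747, 0.1125]
ee_rot: [-3.142, 0.0, 0.156]
wrist_force: [-0.1, 0.0, 0.1]
width: 0.0478
```

The press reached 11 N at the wrist with no change in height, so the leaf sits firm. It's now released, and I'm withdrawing straight up, then clear, to look.

```bash

python3 -m jog '[[[0,0,0],[0,0,0],-0.4],[[0,0,0],[0,0,-10],-0.4],[[0,0,0],[0,0,-35],-0.4],[[0,0,0],[0,0,-75],-0.4],[[0,0,0],[0,0,-110],-0.4]]'
python3 -m jog '[[[0,0,0],[-40,0,0],-0.4],[[0,0,0],[-80,0,0],-0.4],[[0,0,0],[-125,0,0],-0.4],[[0,0,0],[-160,0,0],-0.4],[[0,0,0],[-170,0,0],-0.4]]'
python3 -m jog '[[[0,0,0],[-40,0,0],-0.4],[[0,0,0],[-70,0,0],-0.4],[[0,0,0],[-90,0,0],-0.4],[[0,0,0],[-90,0,0],-0.4]]'
python3 - <<'E'
from h import *
plan([])
out=[]
for n,b,db in(("top",(300,95,410,170),(150,130,250,220)),("side",(190,110,330,215),(130,190,270,300))):
    p,d,P=snap(n);C=cloud(d,P);m=colour(p,(100,120,60),(125,255,255),b)&(d>0);Q=C[m]
    t=Q[abs(Q[:,2]-.144)<.006];print(n,len(t),np.round(t.mean(0)*1000,1),fit(t),"expect 613,-175,144")
    for nm,lo,hi in(("yellow",(20,120,80),(35,255,255)),("red",(0,150,80),(6,255,255))):
        m=colour(p,lo,hi,db)&(d>0);Q=C[m];print("  ",nm,m.sum(),np.round(np.median(Q,0)*1000,1) if m.sum() else 0)
    x0,y0,x1,y1=b;out.append(cv2.resize(p[y0:y1,x0:x1],(400,400*(y1-y0)//(x1-x0))))
h=max(o.shape[0] for o in out);I=np.zeros((h,800,3),np.uint8)
for i,o in enumerate(out):I[:o.shape[0],400*i:400*i+400]=o
cv2.imwrite("pics/end.png",I[...,::-1])
E
```

```text
time: 9.95
tool_pos: [0.6128, -0.1746, 0.2251]
ee_rot: [3.141, -0.001, 0.157]
wrist_force: [0.7, -0.6, 0.4]
width: 0.0662
time: 10.45
tool_pos: [0.4428, -0.2015, 0.2244]
ee_rot: [3.14, -0.001, 0.155]
wrist_force: [0.9, 0.3, 0.3]
width: 0.0656
time: 10.85
tool_pos: [0.3555, -0.2156, 0.224]
ee_rot: [3.14, -0.002, 0.154]
wrist_force: [0.3, 0.5, -0.9]
width: 0.0658
t 10.85 at [ 355.5 -215.6  224.     8.9] rot [ 1.7989e+02 -1.0000e-01  8.8500e+00] F [ 0.3  0.5 -0.9] w 0.0657567791487891
top 178 [ 610.7 -175.   144. ] (array([ 611.2, -175.8]), array([17.4, 43.8]), 9.8) expect 613,-175,144
   yellow 102 [533.2 258.   93.5]
   red 61 [499.1 109.9  97.5]
side 61 [ 608.5 -170.6  144.3] (array([ 610.6, -172.8]), array([15.9, 40.5]), 7.5) expect 613,-175,144
   yellow 324 [529.8 269.7  97. ]
   red 251 [499.9 121.7  96.1]
```

View pics/end.png

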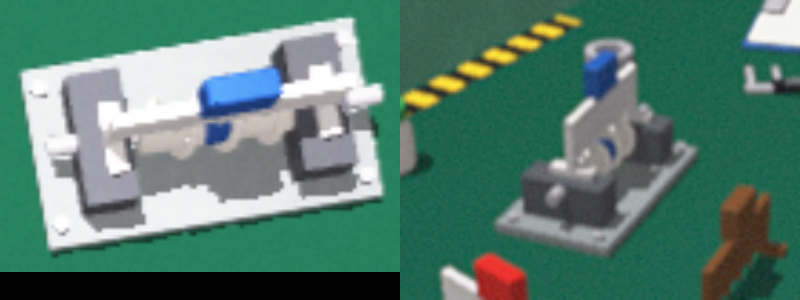

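The end view shows the leaf upright along the screw: grip at (240,90) in the top half, both feet on the dark blocks, the blue groove under its middle. Grip top is at 144 mm, as expected when seated. I'm handing in.

```bash
python3 -c "
from bench import close_job
print(close_job())"
```

```text
the job is handed in; nothing more can be done
None
```

The blue three-tooth leaf is standing released in the screw's thread, with its middle tooth over the blue groove and both feet on the rest blocks. I handed the job in after about 11 s of the 43 s allowed.

- **Seating:** the leaf touched down at the predicted height. I pressed until the wrist force read about 11 N, and it did not sink any further.
- **Position:** the grip top measured 144.0 mm (top camera) and 144.3 mm (side camera), against 144 mm expected. The grip centre was within about 4 mm of the groove position I had measured, and the blade within about 2° of the screw's axis.
- **Other leaves:** yellow and red measured within about 1 mm of where they started. The gripper is clear of everything.

The two cameras disagree slightly on the placed leaf, by about 3 mm along the screw, which is well inside the 12 mm allowed. No check failed.

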